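Load the dish carrier and press its cover home over the pin

TASK

Stand the orange-lidded culture dish in the empty nest of the aluminium carrier and let go of it, then fit the white cover lengthwise over the carrier so that it drops onto the brass locating pin, and press it down against the spring pads until it lies flush on the deck. Finish while still holding the cover pressed down, for it springs up again if let go. Leave the green-lidded dish in its nest and the bottle, beaker and grey stack of dishes where they stand.

Things in the scene. Friction and masses are not known exactly. Their poses are not given: they have to be found in the camera images.
- dish_mid (a point): centre of the loose closed culture dish with the orange lid: a cylinder 35 mm in diameter and 18 mm tall, 30 g, standing upright on the table; the point is 9 mm above its underside. Its yaw means nothing.
- loaded_dish_mid (a point): centre (half-way up) of the same kind of dish with a green lid, already standing in the carrier's other nest, at y = +43.5 mm in the carrier's frame; its top is 14 mm above the deck.
- carrier: fixed aluminium carrier, 84 mm (x) by 186 mm (y, lengthwise), flat deck 20 mm above its underside; origin at the centre of the underside, z up. Two round nests, 39 mm in diameter and 4 mm deep, lie on its lengthwise centre line at y = +43.5 mm (taken) and y = -43.5 mm (empty).
- pin_slot (a point): middle of a black slot in the deck, at x = y = 0 of the carrier, level with the deck. A fixed brass pin, 10 mm in diameter with a bevelled top, stands 20 mm up from the slot. Its place is set anew for each job, x = 0, y from -7 to +7 mm of this point, not reported: look for it, or slide the cover lengthwise, lightly pressed on the pin's top, until the hole catches.
- empty_nest (a point): centre of the floor of the empty nest, 16 mm above the carrier's underside, 4 mm below its deck; axes as the carrier's.
- pads (a joint): travel (m) of the four black rubber spring pads, 10 mm squares at x = +-26.5, y = +-62.5 mm of the carrier, that sink together: 0 = up, 4 mm proud of the deck; 0.004 = flush with it. They begin to yield at 5 N and are flush at about 12 N, the cover's weight included; they spring back when let go.
- cover_grip (a point): point in the blue handle of the loose white cover, on its middle axis, 44 mm above its underside. The cover, 56 mm (x) by 154 mm (y, lengthwise), 26 mm tall, 0.2 to 0.36 kg, lies underside down. The handle, an upright block 14 mm thick (x) and 46 mm long (y), rises from 26 to 58 mm. This point in the carrier's frame: z = 84 mm with the cover on the pin's top, 68 dropped on, 64 pressed flush.
- cover_hole (a point): centre of the mouth of the blind hole in the cover's underside, on the cover's middle axis, axes as cover_grip: 13 mm in diameter plus a 2 mm bevel, 22 mm deep, in a cross-wall 30 mm thick (y) that is flush with the rim. Either side of the wall is a pocket, 48 by 58 mm and 22 mm deep, for a dish. The cover fits either way round (yaw or yaw + pi).
- media_bottle: bystander: jar with a blue cap, 48 mm in diameter, 85 mm tall; origin under its centre
- beaker: bystander: clear beaker, 60 mm in diameter, 70 mm tall; origin under its centre
- dish_stack: bystander: grey stack of dishes, 60 mm in diameter, 36 mm tall; origin under its centre
There are look-alikes about, which are no part of the job. Of the things that look like the part that bears cover_grip, the middle-sized one is meant.

How it is judged:
By the outcome, as a careful person would: the job done as asked, in the order asked, and still so for the second after the job is handed in, while the arm keeps its last pose, push and grip.
It also fails if it takes over 64 s, if anything falls off the work surface, if the arm or the gripper's body presses on something with over 40 N, if the wrist force passes 120 N, or if a joint passes its speed limit or range.

ROBOT

A 6-joint arm with a two-finger parallel gripper is mounted at the origin on the work surface. World frame = base frame: x ahead of the robot, y to its left, z up, the work surface at z = 0. Lengths are in mm, angles in rad, forces in N, time in s.
With the tool pointing down it reaches from about 350 to 975 mm from the base axis. Payload 7.1 kg.
Tool frame: the origin (TCP) lies on the front face of the gripper's body, between the roots of the fingers; the fingertips stand 80 mm ahead of it and the grasp point (between the pads) lies 61 mm ahead of it; z points along the fingers, y is the line along which they close (so a half turn about z gives the same grasp; the last joint's range is limited). The gripper opens to 88 mm and grips with 3 to 60 N. Pads are 20 mm wide; open, the fingers measure 115 mm over their backs; the gripper's body (75 mm by 178 mm) begins 61 mm behind the grasp point.
Start: joints at [-1.327, 0.423, 1.63, -0, 1.089, -0.019], TCP at [162.385, -603.52, 302.675] pointing down, gripper open.
Joint ranges: [-3, 3], [-0.9, 2.11], [0.09, 2.58], [-1.31, 4.45], [0.11, 2.69], [-2.54, 2.54]. Speed limits (rad/s): [2.39, 2.39, 3.01, 3.14, 3.14, 3.14].

INTERFACE

Orientations are given as a rotation vector (axis times angle).
In Python, from workcell import readout, vision, close_job gives the robot as it stands.
- The arm moves only by the tool servo_tool, never from a script. Its argument "plan" is a list that holds one entry, the list of rows, each a list of 7 numbers: the gripper command: -1 is fully open, 1 is shut, values between are in proportion, then the shift along the world's x, y, z in units of 40 mm (1.0 is 40 mm), then the turn, a rotation vector about the world's x, y, z in units of 5 degrees (1.0 is 5 degrees). A call has 1 to 5 rows; each row shifts and turns the commanded pose from where the row before left it; what a row does not reach is not made up. A row lasts 1/12 s, in which the tool goes at most 41.7 mm and 7.16 degrees, less where a joint would pass 70% of its speed; a pose out of reach is approached as far as the arm can. A call is refused whole if a number of a shift passes 1 or a number of a turn 1, either way. A call with a gripper value outside its range is refused whole. The fingers move at their own pace and stop on an object; the grip force is fixed at half the most. Time passes only in rows, so rows that do not move let the fingers close. It gives the time, the measured TCP pose, the force, the opening and the grip force at its end, in the units of the state.
- readout.get_obs(): the state, without advancing time (a new reading comes with each control period).
- vision.get_image(name): name is "side" or "top" or "wrist"; returns the picture (420x560x3 uint8, red, green, blue); there is no depth.
- vision.camera_params(name): a dict with "fx", "fy", "cx", "cy" (pixels), "rvec" (rotation vector, rad) and "tvec" (3), from world to camera coordinates, as OpenCV has them; the wrist camera has in their place "hand_eye" (4x4, takes a point from camera to tool coordinates, whose origin is the TCP and whose axes are the flange's). Camera axes: x right, y down, z forward; pixel columns grow to the right and rows downward; lengths in mm; the calibration is good to about 2 mm. The wrist camera is an equidistant fisheye: a pixel r from the principal point sees the ray r / f radians off the axis. A picture is of the moment at which its call begins: read the wrist's pose just before it. camera_params takes no time and is no camera call.
- close_job(): hands the job in; it is judged then, once.
The state is a dict: "t": time; "qpos": joint angles; "qvel": joint speeds; "joint_torque": joint torques, N m; "ee_pos": TCP position; "orientation": TCP orientation; "ft_force": force on the tool from outside, world axes, zero at the start; "moment": the same for the moment, N m; "width": finger opening in mm; "grasp_force": force on a finger pad.
Only numpy, scipy, OpenCV 4.12 (cv2) and the standard library are available. Lean on these libraries where they do the work, as an engineer would, in place of code of your own. Each camera call takes 0.05 s, during which the arm holds its last target. There are 200 camera calls.

## Working session

There is one attempt and no reset: what is moved stays moved. The work goes in short steps, Python scripts to look and compute and a tool call to move; the robot and the scene stay as the last step left them, time stands still between calls to the robot, and variables do not carry over. Pictures are saved under pics/ and viewed, at most 10 in all, crops included, and the job is handed in when it is done.

Besides the shell and the picture viewer there is one more tool, called as name(argument=value, ...), one argument or row to a line, values as JSON. servo_tool: Moves the arm, as the interface text tells. Its arguments: {"type":"object","properties":{"plan":{"type":"array"}},"required":["plan"]}

```bash
mkdir -p pics; cat > h.py <<'E'
import numpy as np,cv2
from workcell import readout,vision,close_job
def K(p): return np.array([[p['fx'],0,p['cx']],[0,p['fy'],p['cy']],[0,0,1.]])
def ray(name,uv,obs=None):
    p=vision.camera_params(name)
    if name!='wrist':
        R=cv2.Rodrigues(np.array(p['rvec'],float))[0];t=np.array(p['tvec'],float).ravel()
        d=R.T@np.linalg.inv(K(p))@np.array([uv[0],uv[1],1.]);return -R.T@t,d/np.linalg.norm(d)
    a=np.array([(uv[0]-p['cx'])/p['fx'],(uv[1]-p['cy'])/p['fy']]);r=np.linalg.norm(a)
    d=np.array([*(a/max(r,1e-9)*np.sin(r)),np.cos(r)])
    H=np.array(p['hand_eye']);R=cv2.Rodrigues(np.array(obs['orientation'],float))[0]
    return R@H[:3,3]+np.array(obs['ee_pos']),R@H[:3,:3]@d
def onz(name,uv,z,obs=None):
    o,d=ray(name,uv,obs);return o+d*(z-o[2])/d[2]
def two(r1,r2):
    (a,d),(b,e)=r1,r2
    s=np.linalg.lstsq(np.c_[d,-e],b-a,rcond=None)[0];P,Q=a+s[0]*d,b+s[1]*e
    return (P+Q)/2,np.linalg.norm(P-Q)
def snap(name,f=None):
    o=readout.get_obs();im=vision.get_image(name)
    if f: cv2.imwrite('pics/'+f,im[:,:,::-1])
    return im,o
E
python3 - <<'E'
from h import *
o=readout.get_obs();print(o)
for n in('top','side','wrist'):
    snap(n,n+'0.png');print(n,vision.camera_params(n))
    if n!='wrist':print(ray(n,(280,210)))
E
```

```text
{'t': 0.0, 'qpos': array([-1.32698710e+00,  4.23804163e-01,  1.63072134e+00, -2.03179280e-05,
        1.08857825e+00, -1.89875035e-02]), 'qvel': array([ 1.70925682e-03, -2.22993053e-04,  2.07219528e-03,  9.33484767e-04,
        1.20315909e-04,  2.28251324e-05]), 'joint_torque': array([ 2.65802788e-03, -5.44619286e+01, -2.73671150e+01,  6.46269880e-02,
        2.27436551e-02, -9.62863146e-05]), 'ee_pos': array([ 162.28421981, -603.09985127,  301.9121897 ]), 'orientation': array([-3.11302245e+00, -4.11431516e-01,  2.94205851e-04]), 'ft_force': array([-0.30389703, -1.1851042 , -0.83710869]), 'moment': array([ 0.02173176, -0.00890174,  0.02384386]), 'grasp_force': 0.0, 'width': 87.54763413019168}
top {'fx': 525.6202702964766, 'fy': 525.6202702964766, 'cx': 282.8004932465003, 'cy': 207.66689858553198, 'rvec': array([ 2.14636024, -2.20719316,  0.04773221]), 'tvec': array([  24.27324656,  529.54264523, 1096.52087744])}
(array([ 456.07359558,  -14.30126017, 1129.22760667]), array([ 0.06207618,  0.02678344, -0.99771198]))
side {'fx': 420.70019641316924, 'fy': 420.70019641316924, 'cx': 277.90195082947645, 'cy': 204.92424451602082, 'rvec': array([ 2.34358889, -0.03525385,  0.02198857]), 'tvec': array([-524.95156978,   46.20696234, 1083.60329538])}
(array([ 496.61500126, -759.8394398 ,  792.4158643 ]), array([ 0.03144914,  0.70671197, -0.70680206]))
wrist {'fx': 325.19226210127806, 'fy': 325.19226210127806, 'cx': 275.60548325623483, 'cy': 212.82853785625716, 'hand_eye': array([[-1.75058243e-04, -9.66196496e-01, -2.57806711e-01,
         6.94455139e+01],
       [ 9.99999775e-01, -2.17020090e-06, -6.70895504e-04,
         4.71393660e-01],
       [ 6.47657393e-04, -2.57806770e-01,  9.66196279e-01,
        -8.06082479e+01],
       [ 0.00000000e+00,  0.00000000e+00,  0.00000000e+00,
         1.00000000e+00]])}
```

View pics/top0.png

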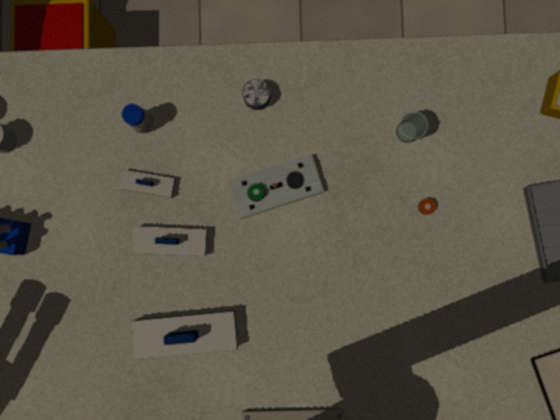

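View pics/side0.png

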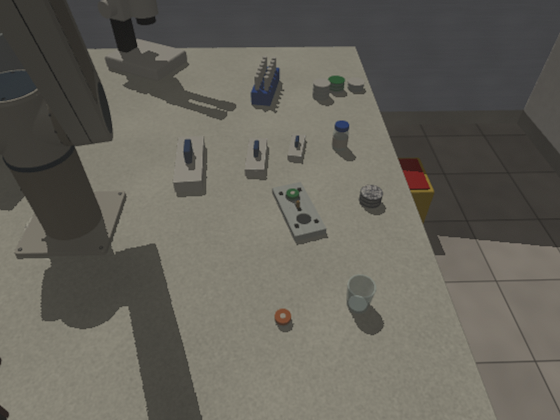

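Candidates in the top view: there is one orange dish, at (428,206). The white covers with a blue handle are small (145,182), middle (168,240) and large (180,338). At about 2.1 mm/px the middle one is about 153 mm long, so it is the one meant. The carrier is at (277,185), its green dish at (257,191) and its empty nest at (295,180). The pin is near (276,185). Next I measure these and check them in a close crop.

```bash
python3 - <<'E'
from h import *
T,_=snap('top');S,_=snap('side')
def crop(im,x,y,w,h,s): return cv2.resize(im[y:y+h,x:x+w],(int(w*s),int(h*s)),interpolation=cv2.INTER_CUBIC)
a=crop(T,220,140,110,85,3.6);b=crop(T,125,160,110,105,3.6);b=b[:300];c=crop(S,260,175,75,70,4.2)
can=np.zeros((600,800,3),np.uint8)
for im,x,y in((a,0,0),(b,400,0),(c,0,306)): im=im[:600-y,:800-x];can[y:y+im.shape[0],x:x+im.shape[1]]=im
can=np.clip(can*1.6,0,255).astype(np.uint8)
cv2.imwrite('pics/crop1.png',can[:,:,::-1])
def blobs(im,lo,hi,amin=8):
    m=cv2.inRange(cv2.cvtColor(im,cv2.COLOR_RGB2HSV),lo,hi)
    n,l,s,ce=cv2.connectedComponentsWithStats(m)
    return [(np.round(ce[i],1),s[i][4],l==i) for i in range(1,n) if s[i][4]>=amin]
for nm,lo,hi in(('orange',(3,150,80),(16,255,255)),('green',(45,100,40),(85,255,255)),('blue',(105,120,30),(130,255,255))):
    for n,im in(('top',T),('side',S)):
        for ce,ar,m in blobs(im,lo,hi,15):
            print(nm,n,ce,ar,np.round(onz(n,ce,{'orange':18,'green':34,'blue':58}[nm]),1),np.round(cv2.minAreaRect(np.argwhere(m)[:,::-1].astype(np.float32))[1:],1) if False else cv2.minAreaRect(np.argwhere(m)[:,::-1].astype(np.float32))[1:])
E
```

```text
orange top [64.9  3.5] 63 [993.  475.8  18. ] ((2.3828537464141846, 33.01405334472656), 87.79740142822266)
orange top [426.6 206.1] 169 [ 524.6 -293.5   18. ] ((14.0, 15.0), 90.0)
orange side [282.4 313.6] 54 [ 525.1 -291.    18. ] ((8.0, 13.0), 90.0)
green top [255.8 191.7] 171 [564.1  64.8  34. ] ((16.0, 15.0), 90.0)
green side [336.3  79.3] 81 [764.8 681.3  34. ] ((6.0, 14.0), 90.0)
green side [292.3 192.2] 31 [565.5  64.7  34. ] ((6.0, 10.0), 90.0)
blue top [132.5 114.1] 340 [731.4 316.1  58. ] ((20.50609588623047, 19.091880798339844), 45.0)
blue top [143.8 182. ] 46 [588.6 293.8  58. ] ((13.33349895477295, 3.2836227416992188), 5.710593223571777)
blue top [  9.7 237.3] 409 [482.3 572.8  58. ] ((34.0, 19.0), 90.0)
blue top [166.1 240.3] 100 [467.3 249.1  58. ] ((5.0, 19.0), 90.0)
blue top [178.9 338.4] 230 [268.9 225.6  58. ] ((7.960297584533691, 28.657072067260742), 84.2894058227539)
blue side [341.9 124.2] 74 [735.7 347.3  58. ] ((6.0, 12.0), 90.0)
```

View pics/crop1.png

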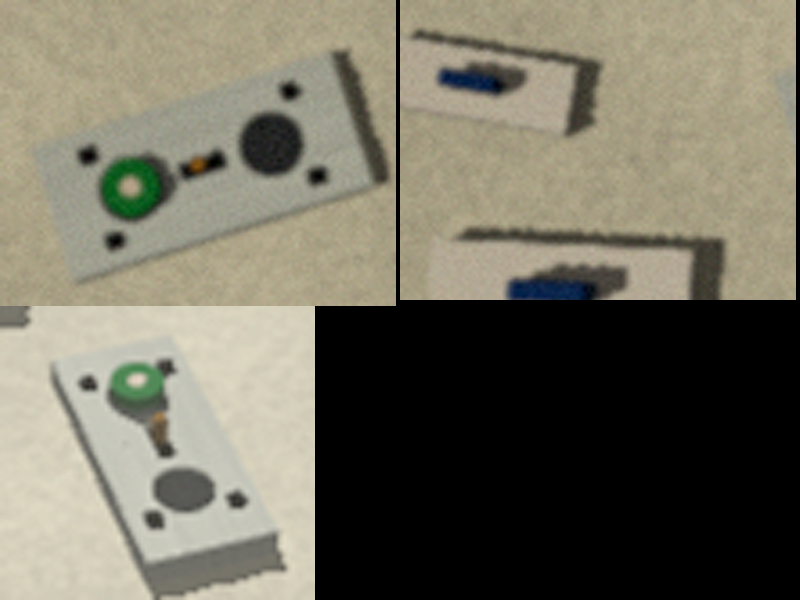

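The crop shows the carrier with pads at crop pixels (89,155), (290,91), (116,241) and (317,176). The green dish is at left and the empty nest at (271,144). The brass pin top is at about (198,165) in a slot centred near (203,165). The middle cover has its blue handle at top-image pixel (166,240).

```bash
python3 - <<'E'
from h import *
T,_=snap('top')
f=lambda x,y:(220+(x+.5)/3.6-.5,140+(y+.5)/3.6-.5)
P=[onz('top',f(*p),24)[:2] for p in((89,155),(290,91),(116,241),(317,176))]
c=np.mean(P,0);d=(P[0]-P[1]+P[2]-P[3]);yaw=np.arctan2(-d[0],d[1])
print('carrier',c,'yaw',np.degrees(yaw),'len',np.linalg.norm(d)/2, np.linalg.norm(P[0]-P[2]))
ax=np.array([np.cos(yaw),np.sin(yaw)]);ay=np.array([-ax[1],ax[0]])
for n,p,z in(('nestmid',(271,144),16),('pin',(198,165),40),('slot',(203,165),20)):
    q=onz('top',f(*p),z)[:2];print(n,q,'local',(q-c)@ax,(q-c)@ay)
print('nest pred',c-43.5*ay)
# cover: bright top outline
hsv=cv2.cvtColor(T,cv2.COLOR_RGB2HSV)
m=cv2.inRange(hsv,(105,100,20),(130,255,255));m[:,:150]=0;m[:232]=0;m[250:]=0;m[:,185:]=0
pts=np.argwhere(m)[:,::-1].astype(np.float32);print('handle rect',cv2.minAreaRect(pts))
r=T[205:270,120:220].astype(int)
print('rowsat',[tuple(T[y,145]) for y in (215,228,240,252,262)])
g=(T[...,0].astype(int)-T[...,2]);w=((g<32)&(T.sum(2)>330)).astype(np.uint8)
w[:205]=0;w[272:]=0;w[:,:115]=0;w[:,225:]=0
n,l,s,ce=cv2.connectedComponentsWithStats(cv2.morphologyEx(w,cv2.MORPH_OPEN,np.ones((3,3))));i=1+np.argmax(s[1:,4])
R=cv2.minAreaRect(np.argwhere(l==i)[:,::-1].astype(np.float32));B=np.array([onz('top',p,26)[:2] for p in cv2.boxPoints(R)])
print(R,s[i],B.mean(0),np.round(B,1),[np.linalg.norm(B[k]-B[k-1]) for k in range(4)],[np.degrees(np.arctan2(*(B[k]-B[k-1])[::-1])) for k in range(4)])
E
```

```text
carrier [576.61639645  22.40339863] yaw 16.18067524839151 len 123.97773949693126 53.235820552913
nestmid [589.17821301 -17.91816249] local 0.8279178722536372 -42.22489880128627
pin [575.35368156  24.73678817] local -0.5624567589194859 2.5928359020343987
slot [577.45629939  22.50579086] local 0.835165825922528 -0.13571716630886357
nest pred [588.73841973 -19.37346759]
handle rect ((166.0, 240.5), (5.0, 20.0), 90.0)
rowsat [(np.uint8(99), np.uint8(94), np.uint8(77)), (np.uint8(111), np.uint8(106), np.uint8(92)), (np.uint8(114), np.uint8(107), np.uint8(94)), (np.uint8(108), np.uint8(103), np.uint8(88)), (np.uint8(103), np.uint8(96), np.uint8(81))]Traceback (most recent call last):
  File "<stdin>", line 19, in <module>
    return _wrapfunc(a, 'argmax', axis=axis, out=out, **kwds)
    return bound(*args, **kwds)
ValueError: attempt to get argmax of an empty sequence
```

servo_tool(
  plan=[
    [[-1,0.5,0.43,0,0,0,1],[-1,0.5,0.43,0,0,0,1],[-1,0.5,0.43,0,0,0,1],[-1,0.5,0.43,0,0,0,1],[-1,0.5,0.43,0,0,0,1]],
  ],
)

```text
t: 0.72
ee_pos: [263.1, -516.7, 302.6]
orientation: [-2.949, -1.082, -0.0]
ft_force: [0.3, -0.2, 0.2]
width: 87.9
grasp_force: 0.0
```

servo_tool(
  plan=[
    [[-1,0.5,0.43,-0.15,0,0,1],[-1,0.5,0.43,-0.15,0,0,1],[-1,0.5,0.43,-0.15,0,0,1],[-1,0.5,0.43,-0.15,0,0,1],[-1,0.5,0.43,-0.15,0,0,1]],
  ],
)

```text
t: 1.13
ee_pos: [363.2, -430.6, 272.5]
orientation: [2.645, 1.695, 0.0]
ft_force: [1.0, -0.3, -1.1]
width: 87.9
grasp_force: 0.0
```

servo_tool(
  plan=[
    [[-1,0.5,0.43,-0.15,0,0,1],[-1,0.5,0.43,-0.15,0,0,1],[-1,0.5,0.43,-0.15,0,0,1],[-1,0.5,0.43,-0.15,0,0,1],[-1,0.5,0.43,-0.15,0,0,1]],
  ],
)

```text
t: 1.55
ee_pos: [463.3, -344.6, 242.4]
orientation: [2.215, 2.227, 0.0]
ft_force: [-1.6, -0.7, -0.1]
width: 87.6
grasp_force: 0.0
```

servo_tool(
  plan=[
    [[-1,0.5,0.43,-0.3,0,0,1],[-1,0.5,0.43,-0.3,0,0,1],[-1,0.5,0.43,-0.3,0,0,1],[-1,0,0,-0.3,0,0,0.2],[-1,0,0,0,0,0,0]],
  ],
)

```text
t: 1.97
ee_pos: [522.0, -292.5, 192.3]
orientation: [-1.884, -2.509, 0.001]
ft_force: [-1.0, 0.3, -1.2]
width: 88.0
grasp_force: 0.0
```

```bash
cat >> h.py <<'E'
def cm(o): 
    R=cv2.Rodrigues(np.array(o['orientation'],float))[0]
    return 't %.2f tcp %s yawY %.2f tilt %s F %s w %.1f g %.1f'%(o['t'],np.round(o['ee_pos'],1),np.degrees(np.arctan2(R[1,1],R[0,1])),np.round(np.degrees(R[:2,2]),2),np.round(o['ft_force'],1),o['width'],o['grasp_force'])
E
python3 - <<'E'
from h import *
W,o=snap('wrist','w1.png');print(cm(o))
m=cv2.inRange(cv2.cvtColor(W,cv2.COLOR_RGB2HSV),(3,130,60),(16,255,255))
n,l,s,ce=cv2.connectedComponentsWithStats(m)
for i in range(1,n):
  if s[i,4]>30: print(ce[i],s[i],onz('wrist',ce[i],18,o), 'bbox mid',onz('wrist',(s[i,0]+s[i,2]/2-.5,s[i,1]+s[i,3]/2-.5),18,o))
E
```

```text
t 1.97 tcp [ 522.  -292.5  192.3] yawY 16.19 tilt [-0.19  0.1 ] F [-1.   0.3 -1.2] w 88.0 g 0.0
[277.91360137 219.30282293] [ 258  199   41   42 1169] [ 523.48992029 -295.19866178   18.        ] bbox mid [ 523.6044216  -295.33932126   18.        ]
[166.00775194 264.36434109] [143 242  47  43 387] [ 439.6731624  -363.36292201   18.        ] bbox mid [ 439.45272702 -362.0378184    18.        ]
[385.35342466 265.76712329] [363 243  44  44 365] [ 627.43543916 -309.91065331   18.        ] bbox mid [ 626.14582582 -308.9631828    18.        ]
[539.2654321  280.64814815] [518 267  42  33 162] [ 834.31487422 -283.04955322   18.        ] bbox mid [ 834.97740735 -285.97565045   18.        ]
[ 70.70588235 405.67647059] [ 67 399   8  13  34] [ 322.5329871  -638.78050139   18.        ] bbox mid [ 322.37884406 -637.22769694   18.        ]
[104.56355932 409.92372881] [ 86 400  40  20 236] [ 378.45441678 -611.70309585   18.        ] bbox mid [ 379.94258719 -609.74780994   18.        ]
[146.46503497 412.48601399] [122 405  50  15 286] [ 437.60838549 -581.5581019    18.        ] bbox mid [ 437.61273389 -580.46689782   18.        ]
[180.07575758 413.77272727] [173 408  14  12  66] [ 479.59315665 -561.8185357    18.        ] bbox mid [ 478.84861121 -561.60333457   18.        ]
[197.575 417.375] [187 415  20   5  40] [ 501.06500572 -559.18517846   18.        ] bbox mid [ 499.70980497 -559.00710664   18.        ]
[274.19354839 416.74193548] [269 414  13   6  31] [ 586.51337241 -524.95276465   18.        ] bbox mid [ 587.27629062 -524.23457297   18.        ]
```

View pics/w1.png

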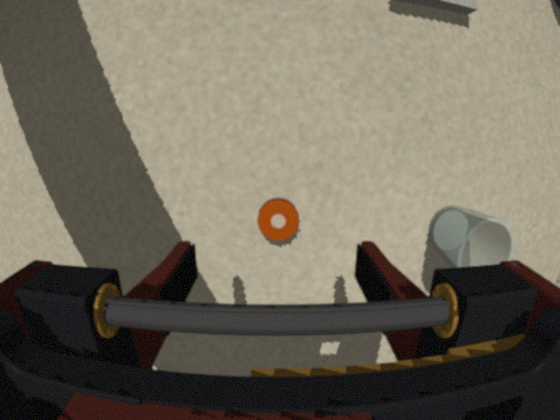

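The wrist view shows the orange dish at (278,219) between the open fingers, with the beaker at (470,240) well clear. Descending.

servo_tool(
  plan=[
    [[-1,0.04,-0.07,-0.6,0,0,0],[-1,0,0,-0.8,0,0,0],[-1,0,0,-0.8,0,0,0],[-1,0,0,-0.43,0,0,0],[-1,0,0,0,0,0,0]],
  ],
)

```text
t: 2.43
ee_pos: [521.4, -296.7, 86.6]
orientation: [-1.889, -2.503, 0.001]
ft_force: [-1.0, 0.3, -0.5]
width: 87.8
grasp_force: 0.0
```

servo_tool(
  plan=[
    [[1,0,0,0,0,0,0],[1,0,0,0,0,0,0],[1,0,0,0,0,0,0],[1,0,0,0,0,0,0],[1,0,0,0,0,0,0]],
  ],
)

```text
t: 2.85
ee_pos: [524.5, -297.1, 90.9]
orientation: [1.888, 2.508, 0.0]
ft_force: [-0.0, -0.1, -0.8]
width: 57.8
grasp_force: 0.0
```

servo_tool(
  plan=[
    [[1,0,0,0,0,0,0],[1,0,0,0,0,0,0],[1,0,0,0,0,0,0],[1,0,0,0,0,0,0],[1,0,0,0,0,0,0]],
  ],
)

```text
t: 3.27
ee_pos: [524.1, -296.7, 89.6]
orientation: [1.889, 2.51, 0.0]
ft_force: [0.1, 1.4, 2.3]
width: 34.0
grasp_force: 30.0
```

servo_tool(
  plan=[
    [[1,0,0,0.5,0,0,0],[1,0,0,0.8,0,0,0],[1,0,0,0.8,0,0,0],[1,0.1,0.4,0.6,0,0,0],[1,0.2,0.8,0.3,0,0,0]],
  ],
)

```text
t: 3.68
ee_pos: [537.0, -251.1, 212.8]
orientation: [1.89, 2.503, 0.001]
ft_force: [0.5, 1.5, -1.3]
width: 34.1
grasp_force: 30.0
```

servo_tool(
  plan=[
    [[1,0.2,0.9,0,0,0,0],[1,0.2,0.9,0,0,0,0],[1,0.2,0.9,0,0,0,0],[1,0.2,0.9,0,0,0,0],[1,0.2,0.9,0,0,0,0]],
  ],
)

```text
t: 4.1
ee_pos: [576.0, -67.0, 209.5]
orientation: [-1.89, -2.51, 0.0]
ft_force: [0.1, -0.1, -0.5]
width: 33.9
grasp_force: 30.0
```

servo_tool(
  plan=[
    [[1,0.2,0.8,0,0,0,0],[1,0.1,0.4,0,0,0,0],[1,0,0,0,0,0,0],[1,0,0,0,0,0,0]],
  ],
)

```text
t: 4.43
ee_pos: [587.9, -20.0, 209.2]
orientation: [-1.886, -2.512, 0.001]
ft_force: [0.1, 0.2, 0.6]
width: 34.2
grasp_force: 30.0
```

```bash
python3 - <<'E'
from h import *
W,o=snap('wrist','w2.png');print(cm(o),np.round(readout.get_obs()['ee_pos'],1))
im=cv2.resize(W[60:360,100:460],(800,667),interpolation=cv2.INTER_CUBIC)[:600]
cv2.imwrite('pics/w2c.png',np.clip(im*1.3,0,255).astype(np.uint8)[:,:,::-1])
E
```

```text
t 4.43 tcp [587.9 -20.  209.2] yawY 16.19 tilt [-0.03 -0.01] F [0.1 0.2 0.6] w 34.2 g 30.0 [587.7 -20.9 209.2]
```

View pics/w2c.png

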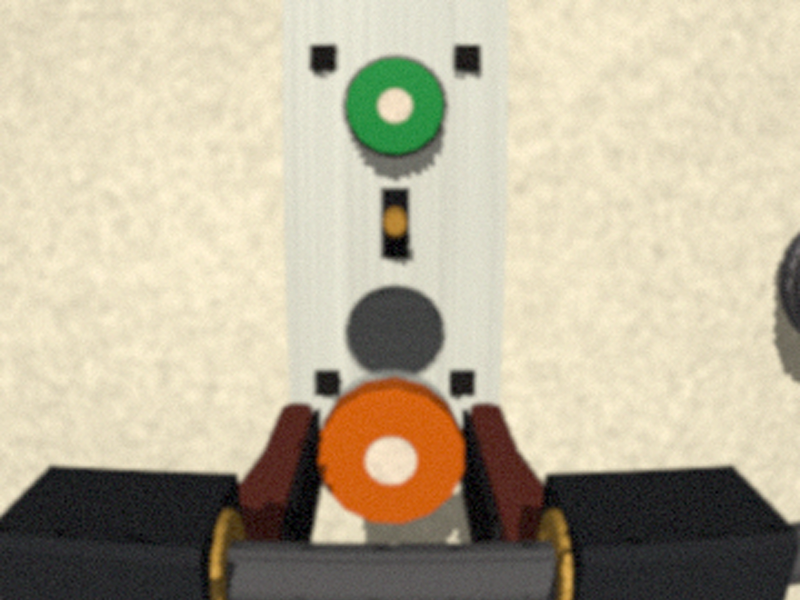

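The wrist view (crop scale 2.222, offset (100,60)) shows the carrier well aligned, with pads at (323,59), (467,59), (327,383) and (462,383). The nest is at (394,332), the pin top at (395,221), and the slot runs over rows 188–260. The held dish's top is at (391,451).

```bash
python3 - <<'E'
from h import *
o=readout.get_obs();o['ee_pos']=np.array([588.,-20.4,209.2])
f=lambda x,y:(100+(x+.5)/2.2222-.5,60+(y+.5)/2.2222-.5)
q=lambda p,z:onz('wrist',f(*p),z,o)[:2]
P=[q(p,24) for p in((323,59),(467,59),(327,383),(462,383))]
c=np.mean(P,0);d=P[0]-P[2]+P[1]-P[3];yaw=np.arctan2(-d[0],d[1]);ax=np.array([np.cos(yaw),np.sin(yaw)]);ay=np.array([-ax[1],ax[0]])
print('carrier',c,np.degrees(yaw),np.linalg.norm(d)/2,np.linalg.norm(P[1]-P[0]),np.linalg.norm(P[3]-P[2]))
for n,p,z in(('nest',(394,332),20),('nest16',(394,332),16),('green',(395,105),34),('pin',(395,221),40),('slot',(396,224),20),('slotA',(396,188),20),('slotB',(396,260),20)):
    r=q(p,z);print(n,np.round(r,1),'local',np.round([(r-c)@ax,(r-c)@ay],1))
D=q((391.5,451),209.2-69.5);print('dish',D,'rel tcp local',(D-o['ee_pos'][:2])@ax,(D-o['ee_pos'][:2])@ay)
print('nest',c-43.5*ay)
E
```

```text
carrier [576.51648968  21.30195367] 16.053995398682396 122.72266501496796 52.25161092666093 52.39610532888667
nest [587.9 -19.1] local [ -0.2 -42. ]
nest16 [588.2 -20.1] local [ -0.2 -43. ]
green [564.5  62.9] local [-0.  43.3]
pin [575.8  23.9] local [0.  2.7]
slot [577.   21.1] local [ 0.5 -0.3]
slotA [573.3  34.1] local [ 0.4 13.2]
slotB [580.8   8. ] local [  0.5 -14. ]
dish [586.45281197 -16.90865196] rel tcp local -0.5213417376305967 3.7830549474101063
nest [588.54611557 -20.50161198]
```

servo_tool(
  plan=[
    [[1,0.03,-0.04,-0.6,0,0,0],[1,0,0,-0.7,0,0,0],[1,0,0,-0.6,0,0,0],[1,0,0,-0.45,0,0,0],[1,0,0,0,0,0,0]],
  ],
)

```text
t: 4.9
ee_pos: [586.6, -23.9, 112.0]
orientation: [-1.889, -2.504, 0.006]
ft_force: [-1.6, 0.1, -1.1]
width: 33.8
grasp_force: 30.0
```

servo_tool(
  plan=[
    [[1,0,0,-0.07,0,0,0],[1,0,0,-0.05,0,0,0],[1,0,0,0,0,0,0]],
  ],
)

```text
t: 5.15
ee_pos: [589.7, -22.9, 111.6]
orientation: [1.89, 2.508, 0.001]
ft_force: [0.2, -0.1, -1.0]
width: 33.9
grasp_force: 30.0
```

servo_tool(
  plan=[
    [[1,0,0,-0.05,0,0,0],[1,0,0,0,0,0,0]],
  ],
)

```text
t: 5.32
ee_pos: [589.7, -22.4, 109.5]
orientation: [1.889, 2.509, 0.001]
ft_force: [0.1, -0.2, 0.7]
width: 34.0
grasp_force: 30.0
```

```bash
python3 - <<'E'
from h import *
W,o=snap('wrist');print(cm(o))
T,_=snap('top');S,_=snap('side')
a=cv2.resize(W[120:360,160:400],(480,480),interpolation=cv2.INTER_CUBIC)
b=cv2.resize(S[170:250,260:340],(320,320),interpolation=cv2.INTER_CUBIC)
can=np.zeros((480,800,3),np.uint8);can[:,:480]=a;can[:320,480:]=b
cv2.imwrite('pics/p3.png',np.clip(can*1.3,0,255).astype(np.uint8)[:,:,::-1])
E
```

```text
t 5.32 tcp [589.7 -22.4 109.5] yawY 16.06 tilt [ 0.09 -0.01] F [ 0.1 -0.2  0.7] w 34.0 g 30.0
```

View pics/p3.png

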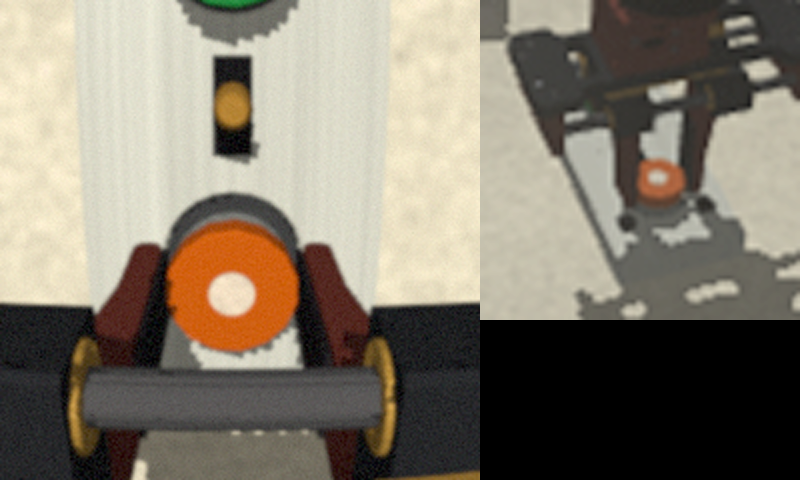

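Crop scale is 2, offset (160,120). The dish hovers over the nest with its top centre at (232,294). The far nest rim is visible at (232,194) and the pin is at (233,105). I'll check the remaining offset.

```bash
python3 - <<'E'
from h import *
o=readout.get_obs();o['ee_pos']=np.array([589.6,-22.5,109.])
f=lambda x,y:(160+(x+.5)/2-.5,120+(y+.5)/2-.5)
a=np.radians(16.1);ax=np.array([np.cos(a),np.sin(a)]);ay=np.array([-ax[1],ax[0]])
for n,p,z in(('rimfar',(232,194),20),('rimL',(168,240),20),('rimR',(298,240),20),('dish',(232,294),37.5),('dishL',(167,285),37.5),('dishR',(299,285),37.5),('dishtopfar',(232,228),37.5),('dishtopnear',(232,353),37.5),('pin',(233,105),40),('slotA',(232,57),20),('slotB',(232,156),20)):
    r=onz('wrist',f(*p),z,o)[:2]-o['ee_pos'][:2];print(n,np.round([r@ax,r@ay],1))
E
```

```text
rimfar [-0.5 22.3]
rimL [-18.2   9. ]
rimR [17.8  9. ]
dish [-0.5  0.6]
dishL [-17.   3.]
dishR [16.6  3. ]
dishtopfar [-0.5 18.4]
dishtopnear [ -0.5 -16.8]
pin [-0.2 49.2]
slotA [-0.4 59.1]
slotB [-0.5 32.8]
```

servo_tool(
  plan=[
    [[1,-0.014,0.048,0.03,0,0,0],[1,0,0,-0.05,0,0,0],[1,0,0,-0.02,0,0,0],[1,0,0,0,0,0,0],[1,0,0,0,0,0,0]],
  ],
)

```text
t: 5.88
ee_pos: [588.5, -20.3, 106.9]
orientation: [-1.889, -2.51, 0.0]
ft_force: [0.9, -0.3, -1.4]
width: 34.2
grasp_force: 30.0
```

servo_tool(
  plan=[
    [[1,0,0,-0.02,0,0,0],[1,0,0,0,0,0,0],[1,0,0,-0.02,0,0,0],[1,0,0,0,0,0,0],[1,0,0,0,0,0,0]],
  ],
)

```text
t: 6.3
ee_pos: [588.7, -20.4, 105.6]
orientation: [1.889, 2.51, 0.0]
ft_force: [0.0, 0.0, 2.9]
width: 33.7
grasp_force: 30.0
```

servo_tool(
  plan=[
    [[1,0,0,-0.02,0,0,0],[1,0,0,0,0,0,0],[1,0,0,0,0,0,0]],
  ],
)

```text
t: 6.55
ee_pos: [588.7, -20.4, 105.6]
orientation: [1.889, 2.51, 0.0]
ft_force: [-3.2, 0.5, 10.4]
width: 33.8
grasp_force: 30.0
```

```bash
python3 - <<'E'
from h import *
print(cm(readout.get_obs()))
W,o=snap('wrist');print(cm(o));W,o=snap('wrist');print(cm(o))
E
```

```text
t 6.55 tcp [588.7 -20.4 105.6] yawY 16.05 tilt [ 0.01 -0.  ] F [-3.2  0.5 10.4] w 33.8 g 30.0
t 6.55 tcp [588.7 -20.4 105.6] yawY 16.05 tilt [ 0.01 -0.  ] F [-3.2  0.5 10.4] w 33.8 g 30.0
t 6.60 tcp [588.7 -20.4 105.5] yawY 16.06 tilt [ 0.01 -0.  ] F [-3.1 -0.6 10.3] w 34.1 g 30.0
```

servo_tool(
  plan=[
    [[-0.2,0,0,0,0,0,0],[-0.2,0,0,0,0,0,0],[-0.2,0,0,0,0,0,0],[-0.2,0,0,0,0,0,0],[-0.2,0,0,0.2,0,0,0]],
  ],
)

```text
t: 7.07
ee_pos: [587.7, -20.3, 111.5]
orientation: [-1.888, -2.508, 0.002]
ft_force: [-0.1, 0.3, -0.5]
width: 52.7
grasp_force: 0.0
```

servo_tool(
  plan=[
    [[-0.2,0,0,0.6,0,0,0],[-0.2,0,0,0.9,0,0,0],[-1,0,0,0.9,0,0,0],[-1,0,0,0,0,0,0],[-1,0,0,0,0,0,0]],
  ],
)

```text
t: 7.48
ee_pos: [589.9, -20.5, 211.4]
orientation: [1.887, 2.507, 0.004]
ft_force: [0.3, -0.6, 0.0]
width: 69.0
grasp_force: 0.0
```

```bash
python3 - <<'E'
from h import *
W,o=snap('wrist','w4.png');print(cm(o))
W2,_=snap('wrist')
im=cv2.resize(W[60:330,100:460],(800,600),interpolation=cv2.INTER_CUBIC)
cv2.imwrite('pics/w4c.png',np.clip(im*1.3,0,255).astype(np.uint8)[:,:,::-1])
a=np.radians(16.05);ax=np.array([np.cos(a),np.sin(a)]);ay=np.array([-ax[1],ax[0]])
h=cv2.cvtColor(W,cv2.COLOR_RGB2HSV);R={}
for n,lo,hi,z in(('orange',(3,180,110),(14,255,255),34),('green',(45,100,40),(85,255,255),34),('pin',(14,120,60),(24,255,255),40)):
    m=cv2.inRange(h,lo,hi);m[330:]=0;k,l,s,ce=cv2.connectedComponentsWithStats(m)
    for i in range(1,k):
        if s[i,4]>40: 
            q=onz('wrist',ce[i],z,o)[:2];print(n,np.round(ce[i],1),s[i],np.round(q,1),np.round([(q-[576.5,21.6])@ax,(q-[576.5,21.6])@ay],1))
E
```

```text
t 7.48 tcp [589.9 -20.5 211.4] yawY 16.06 tilt [ 0.3  -0.02] F [ 0.3 -0.6  0. ] w 69.0 g 0.0
orange [273.3 211.1] [ 254  191   40   41 1075] [587.5 -18.7] [ -0.5 -41.8]
green [273.6 106.3] [ 253   85   43   43 1236] [564.5  62.6] [-0.2 42.7]
pin [273.7 157.2] [269 151  11  14 122] [575.6  24.3] [-0.2  2.8]
pin [132.1 305.1] [125 286  23  44 290] [ 481.9 -144.6] [-136.8 -133.6]
pin [419.5 304.9] [406 286  22  44 350] [748.4 -68.3] [ 140.3 -133.9]
```

View pics/w4c.png

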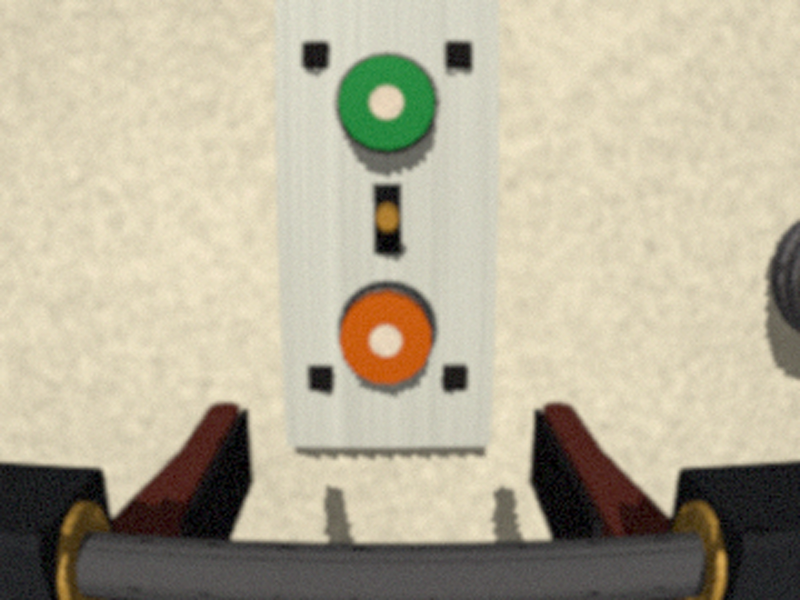

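The orange dish sits in the nest at crop (386,338), beside the untouched green one at (386,102), and they look the same size. The pin at (387,217) measures world (575.7,24.2). Now to the cover.

servo_tool(
  plan=[
    [[-1,-0.2,0.4,0,0,0,0],[-1,-0.4,0.85,0,0,0,-0.9],[-1,-0.4,0.85,0,0,0,-0.9],[-1,-0.4,0.85,0,0,0,-0.9],[-1,-0.4,0.85,0,0,0,-0.9]],
  ],
)

```text
t: 8.0
ee_pos: [514.7, 132.5, 206.9]
orientation: [-2.263, -2.177, 0.005]
ft_force: [0.1, 0.2, -0.3]
width: 87.8
grasp_force: 0.0
```

servo_tool(
  plan=[
    [[-1,-0.4,0.85,0,0,0,0],[-1,-0.4,0.85,0,0,0,0],[-1,-0.4,0.85,0,0,0,0],[-1,-0.05,0.39,0,0,0,0],[-1,0,0,0,0,0,0]],
  ],
)

```text
t: 8.42
ee_pos: [464.9, 251.7, 207.2]
orientation: [-2.254, -2.187, 0.003]
ft_force: [-0.4, -0.3, 0.7]
width: 88.0
grasp_force: 0.0
```

```bash
python3 - <<'E'
from h import *
W,_=snap('wrist');W,o=snap('wrist','w5.png');print(cm(o))
cv2.imwrite('pics/w5b.png',np.clip(W*1.3,0,255).astype(np.uint8)[:,:,::-1])
m=cv2.inRange(cv2.cvtColor(W,cv2.COLOR_RGB2HSV),(105,110,20),(130,255,255));m[330:]=0
k,l,s,ce=cv2.connectedComponentsWithStats(m)
for i in range(1,k):
    if s[i,4]>100:
        R=cv2.minAreaRect(np.argwhere(l==i)[:,::-1].astype(np.float32));B=np.array([onz('wrist',p,58,o)[:2] for p in cv2.boxPoints(R)])
        print(ce[i],s[i],np.round(onz('wrist',ce[i],58,o),1),np.round(B,1).tolist(),[round(np.linalg.norm(B[j]-B[j-1]),1) for j in range(4)])
E
```

```text
t 8.47 tcp [465.4 250.2 207.2] yawY -1.75 tilt [-0.14 -0.07] F [ 0.5 -0.2  0. ] w 88.1 g 0.0
[554.40594059 154.87128713] [548 133  12  44 404] [727.2 306.7  58. ] [[715.5, 326.4], [732.7, 327.9], [737.6, 286.9], [719.9, 286.4]] [np.float64(40.2), np.float64(17.3), np.float64(41.4), np.float64(17.7)]
[423.87785016 154.34690554] [412 136  24  39 614] [578.  300.7  58. ] [[567.5, 287.5], [573.4, 316.2], [588.2, 314.1], [582.4, 284.9]] [np.float64(15.1), np.float64(29.3), np.float64(15.0), np.float64(29.8)]
[278.87807377 218.65061475] [270 188  19  63 976] [467.  253.9  58. ] [[459.1, 229.8], [462.9, 277.3], [474.5, 276.4], [471.4, 228.8]] [np.float64(12.3), np.float64(47.6), np.float64(11.7), np.float64(47.7)]
[ 60.25343019 245.20016142] [  38  222   47   46 1239] [271.  234.1  58. ] [[242.9, 249.1], [292.6, 257.3], [294.8, 214.8], [243.3, 202.6]] [np.float64(46.5), np.float64(50.3), np.float64(42.6), np.float64(52.9)]
```

View pics/w5b.png

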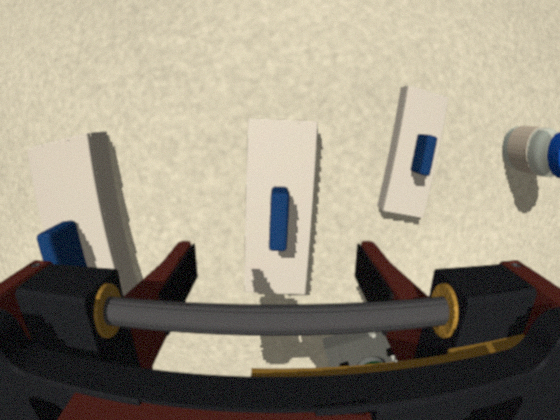

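The picture shows the middle cover with corners at about (249,120), (317,122), (309,293) and (247,292), and its blue handle centred at (279,218) between the fingers. The large cover is at left and the small one at right.

```bash
python3 - <<'E'
from h import *
o=readout.get_obs();W=cv2.imread('pics/w5.png')[:,:,::-1]
q=lambda p,z:onz('wrist',p,z,o)[:2]
C=np.array([q(p,26) for p in((249,120),(317,122),(309,293),(247,292))])
print('center',C.mean(0),[round(np.linalg.norm(C[j]-C[j-1]),1) for j in range(4)])
d=C[0]-C[3]+C[1]-C[2];print('yaw',np.degrees(np.arctan2(-d[0],d[1])),[np.degrees(np.arctan2(-e[0],e[1])) for e in(C[0]-C[3],C[1]-C[2])])
m=cv2.inRange(cv2.cvtColor(W,cv2.COLOR_RGB2HSV),(105,110,20),(130,255,255))
h=cv2.cvtColor(W,cv2.COLOR_RGB2HSV)
L=[];
for y in range(194,246,4):
    x=np.where(m[y,255:305])[0]+255;L.append((q((x[0]-.5,y),58),q((x[-1]+.5,y),58)))
    if y%12==2: print(y,x[0],x[-1],W[y,x[0]:x[-1]+1,2])
L=np.array(L)
for k in(0,1):
    c=np.polyfit(L[:,k,1],L[:,k,0],1);print('edge',k,np.degrees(-np.arctan(c[0])),np.polyval(c,252))
col=m[:,279];ys=np.where(col[170:270])[0]+170;print('ends',ys[0],ys[-1],q((279,ys[0]-.5),58),q((279,ys[-1]+.5),58));print(W[ys[0]:ys[-1]+1,279,2])
E
```

```text
center [468.81601972 248.86850224] [np.float64(151.5), np.float64(54.3), np.float64(151.0), np.float64(56.7)]
yaw -3.259230367044914 [np.float64(-3.7163175818474805), np.float64(-2.8008099355503244)]
194 272 287 [75 84 83 82 88 81 86 82 86 85 84 85 84 84 75 68]
206 272 287 [84 83 87 86 84 92 85 83 85 84 86 88 86 84 74 65]
218 271 287 [85 82 87 86 87 88 84 86 90 86 85 87 84 82 79 70 63]
230 271 286 [84 86 84 82 89 85 84 86 84 83 79 85 82 77 75 63]
242 270 285 [81 81 82 85 88 84 88 82 86 86 85 85 82 81 78 70]
edge 0 -4.509566541125125 461.3702776156094
edge 1 -4.127968970483595 473.2812093929123
ends 188 248 [468.18394902 276.03871455] [466.80653472 229.30078394]
[65 63 66 62 69 78 82 87 86 84 87 86 84 81 90 82 88 86 83 87 87 84 87 89
 87 88 85 87 88 87 90 88 84 88 87 88 87 86 83 85 85 88 84 83 84 86 88 85
 87 87 86 86 87 83 86 88 82 83 82 89 82]
```

servo_tool(
  plan=[
    [[-1,0.05,0,-0.5,0,0,-0.42],[-1,0,0,-0.7,0,0,0],[-1,0,0,-0.7,0,0,0],[-1,0,0,-0.5,0,0,0],[-1,0,0,0,0,0,0]],
  ],
)

```text
t: 8.93
ee_pos: [466.7, 246.4, 108.6]
orientation: [-2.299, -2.138, 0.012]
ft_force: [-0.8, -0.2, -0.8]
width: 87.9
grasp_force: 0.0
```

servo_tool(
  plan=[
    [[1,0,0,0,0,0,0],[1,0,0,0,0,0,0],[1,0,0,0,0,0,0],[1,0,0,0,0,0,0],[1,0,0,0,0,0,0]],
  ],
)

```text
t: 9.35
ee_pos: [469.2, 249.4, 113.8]
orientation: [2.298, 2.141, 0.003]
ft_force: [-0.5, -0.2, 0.6]
width: 58.3
grasp_force: 0.0
```

servo_tool(
  plan=[
    [[1,0,0,0,0,0,0],[1,0,0,0,0,0,0],[1,0,0,0,0,0,0],[1,0,0,0,0,0,0],[1,0,0,0,0,0,0]],
  ],
)

```text
t: 9.77
ee_pos: [468.6, 249.3, 112.7]
orientation: [2.298, 2.142, 0.0]
ft_force: [-0.2, -0.7, -0.1]
width: 24.9
grasp_force: 0.0
```

servo_tool(
  plan=[
    [[1,0,0,0,0,0,0],[1,0,0,0,0,0,0],[1,0,0,0,0,0,0]],
  ],
)

```text
t: 10.02
ee_pos: [468.4, 249.2, 112.6]
orientation: [-2.298, -2.142, 0.001]
ft_force: [-0.4, 0.3, 0.4]
width: 14.0
grasp_force: 30.0
```

servo_tool(
  plan=[
    [[1,0,0,0.3,0,0,0],[1,0,0,0.5,0,0,0],[1,0,0,0.6,0,0,0],[1,0,0,0.4,0,0,0],[1,0.1,-0.25,0.2,0,0,0.3]],
  ],
)

```text
t: 10.43
ee_pos: [473.1, 240.4, 195.4]
orientation: [2.269, 2.172, 0.005]
ft_force: [0.8, 0.0, -2.4]
width: 13.8
grasp_force: 30.0
```

servo_tool(
  plan=[
    [[1,0.3,-0.6,0,0,0,0.5],[1,0.3,-0.6,0,0,0,0.5],[1,0.3,-0.6,0,0,0,0.5],[1,0.3,-0.6,0,0,0,0.5],[1,0.3,-0.6,0,0,0,0.5]],
  ],
)

```text
t: 10.85
ee_pos: [532.9, 118.0, 193.4]
orientation: [2.017, 2.408, 0.0]
ft_force: [0.9, -0.1, -3.1]
width: 13.6
grasp_force: 30.0
```

servo_tool(
  plan=[
    [[1,0.3,-0.6,0,0,0,0.5],[1,0.3,-0.6,0,0,0,0.5],[1,0.3,-0.6,0,0,0,0.18],[1,0.18,-0.5,0,0,0,0],[1,0,-0.07,0,0,0,0]],
  ],
)

```text
t: 11.27
ee_pos: [577.2, 21.5, 193.4]
orientation: [1.896, 2.503, 0.001]
ft_force: [0.6, 0.3, -2.8]
width: 14.1
grasp_force: 30.0
```

servo_tool(
  plan=[
    [[1,0,0,0,0,0,0],[1,0,0,0,0,0,0],[1,0,0,0,0,0,0]],
  ],
)

```text
t: 11.52
ee_pos: [575.2, 25.3, 192.8]
orientation: [-1.892, -2.507, 0.0]
ft_force: [-0.1, 0.5, -2.3]
width: 13.8
grasp_force: 30.0
```

```bash
python3 - <<'E'
from h import *
W,_=snap('wrist');W,o=snap('wrist','w6.png');print(cm(o))
S,_=snap('side')
a=cv2.resize(W[0:400,60:500],(528,480));b=cv2.resize(S[150:250,250:340],(270,300),interpolation=cv2.INTER_CUBIC)
can=np.zeros((480,800,3),np.uint8);can[:,:528]=a;can[:300,528:798]=b
cv2.imwrite('pics/p6.png',np.clip(can*1.3,0,255).astype(np.uint8)[:,:,::-1])
E
```

```text
t 11.57 tcp [575.3  25.4 192.7] yawY 15.92 tilt [-0.03  0.01] F [-0.1  0.2 -3. ] w 14.0 g 30.0
```

View pics/p6.png

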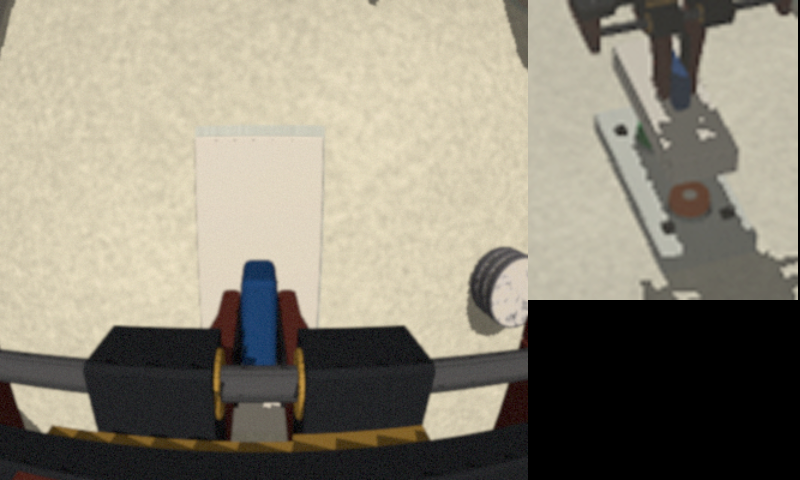

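The wrist view shows the held cover aligned with the carrier, far top edge at crop row 135. The side view shows the orange dish still standing in its nest.

```bash
python3 - <<'E'
from h import *
o=readout.get_obs();a=np.radians(15.92);ax=np.array([np.cos(a),np.sin(a)]);ay=np.array([-ax[1],ax[0]])
for p in((196,136),(323,136),(260,136)):
    r=onz('wrist',(p[0]/1.2+60,p[1]/1.2),106,o)[:2]-o['ee_pos'][:2];print(r@ax,r@ay)
r=np.array([575.7,24.2])-o['ee_pos'][:2];print('pin-tcp',r@ax,r@ay)
E
```

```text
-27.420538084760047 77.74382949250165
26.723882460041633 77.76608176129545
-0.13713742822984903 77.30585775784681
pin-tcp -0.09355470807782079 -1.2132894177539517
```

servo_tool(
  plan=[
    [[1,0.014,-0.048,-0.3,0,0,0],[1,0,0,-0.3,0,0,0],[1,0,0,-0.25,0,0,0],[1,0,0,0,0,0,0],[1,0,0,0,0,0,0]],
  ],
)

```text
t: 12.08
ee_pos: [575.6, 22.5, 157.2]
orientation: [-1.892, -2.505, 0.003]
ft_force: [-0.6, -0.7, -3.1]
width: 13.8
grasp_force: 30.0
```

servo_tool(
  plan=[
    [[1,0,0,-0.05,0,0,0],[1,0,0,-0.05,0,0,0],[1,0,0,-0.05,0,0,0],[1,0,0,0,0,0,0],[1,0,0,0,0,0,0]],
  ],
)

```text
t: 12.5
ee_pos: [576.4, 22.5, 152.8]
orientation: [1.894, 2.506, 0.0]
ft_force: [-0.4, -0.4, -2.8]
width: 13.6
grasp_force: 30.0
```

servo_tool(
  plan=[
    [[1,0,0,-0.03,0,0,0],[1,0,0,-0.02,0,0,0],[1,0,0,0,0,0,0],[1,0,0,0,0,0,0]],
  ],
)

```text
t: 12.83
ee_pos: [576.4, 22.5, 150.7]
orientation: [-1.894, -2.507, 0.0]
ft_force: [-1.2, -0.3, -3.7]
width: 13.9
grasp_force: 30.0
```

servo_tool(
  plan=[
    [[1,0,0,-0.03,0,0,0],[1,0,0,-0.03,0,0,0],[1,0,0,0,0,0,0],[1,0,0,0,0,0,0]],
  ],
)

```text
t: 13.17
ee_pos: [576.3, 22.5, 148.2]
orientation: [-1.894, -2.506, 0.0]
ft_force: [0.2, 0.3, -2.7]
width: 13.9
grasp_force: 30.0
```

servo_tool(
  plan=[
    [[1,0,0,-0.05,0,0,0],[1,0,0,-0.05,0,0,0],[1,0,0,0,0,0,0],[1,0,0,0,0,0,0]],
  ],
)

```text
t: 13.5
ee_pos: [576.2, 22.5, 144.0]
orientation: [-1.894, -2.506, 0.0]
ft_force: [0.0, -0.5, -2.2]
width: 13.9
grasp_force: 30.0
```

servo_tool(
  plan=[
    [[1,0,0,-0.05,0,0,0],[1,0,0,-0.05,0,0,0],[1,0,0,-0.05,0,0,0],[1,0,0,0,0,0,0],[1,0,0,0,0,0,0]],
  ],
)

```text
t: 13.92
ee_pos: [576.2, 22.5, 138.1]
orientation: [-1.894, -2.506, 0.0]
ft_force: [0.5, 0.3, -2.3]
width: 14.0
grasp_force: 30.0
```

servo_tool(
  plan=[
    [[1,0,0,-0.05,0,0,0],[1,0,0,-0.03,0,0,0],[1,0,0,0,0,0,0],[1,0,0,0,0,0,0]],
  ],
)

```text
t: 14.25
ee_pos: [576.6, 22.5, 135.5]
orientation: [1.893, 2.506, 0.001]
ft_force: [0.3, 0.6, 3.3]
width: 13.7
grasp_force: 30.0
```

servo_tool(
  plan=[
    [[1,0,0,-0.03,0,0,0],[1,0,0,0,0,0,0],[1,0,0,0,0,0,0]],
  ],
)

```text
t: 14.5
ee_pos: [576.7, 22.5, 134.3]
orientation: [1.893, 2.506, 0.001]
ft_force: [-1.6, -0.0, 6.5]
width: 14.1
grasp_force: 30.0
```

servo_tool(
  plan=[
    [[1,0,0,-0.03,0,0,0],[1,0,0,0,0,0,0],[1,0,0,0,0,0,0]],
  ],
)

```text
t: 14.75
ee_pos: [576.7, 22.5, 133.3]
orientation: [1.893, 2.506, 0.001]
ft_force: [-2.4, 0.6, 7.7]
width: 14.0
grasp_force: 30.0
```

servo_tool(
  plan=[
    [[1,0,0,-0.03,0,0,0],[1,0,0,0,0,0,0],[1,0,0,0,0,0,0]],
  ],
)

```text
t: 15.0
ee_pos: [576.7, 22.5, 132.6]
orientation: [1.893, 2.506, 0.001]
ft_force: [-3.7, -1.1, 12.2]
width: 13.8
grasp_force: 30.0
```

servo_tool(
  plan=[
    [[1,0,0,-0.03,0,0,0],[1,0,0,0,0,0,0],[1,0,0,0,0,0,0]],
  ],
)

```text
t: 15.25
ee_pos: [576.7, 22.5, 132.5]
orientation: [1.893, 2.506, 0.001]
ft_force: [-7.8, 0.6, 24.7]
width: 13.7
grasp_force: 30.0
```

servo_tool(
  plan=[
    [[1,0,0,0,0,0,0],[1,0,0,0,0,0,0],[1,0,0,0,0,0,0],[1,0,0,0,0,0,0],[1,0,0,0,0,0,0]],
  ],
)

```text
t: 15.67
ee_pos: [576.7, 22.5, 132.5]
orientation: [1.893, 2.506, 0.001]
ft_force: [-7.8, 0.2, 23.6]
width: 14.1
grasp_force: 30.0
```

```bash
python3 - <<'E'
from h import *
S,o=snap('side');T,_=snap('top');print(cm(readout.get_obs()))
a=cv2.resize(S[150:250,240:350],(440,400),interpolation=cv2.INTER_CUBIC);b=cv2.resize(T[130:230,220:310],(360,400),interpolation=cv2.INTER_CUBIC)
cv2.imwrite('pics/p7.png',np.clip(np.hstack([a,b])*1.4,0,255).astype(np.uint8)[:,:,::-1])
E
```

```text
t 15.77 tcp [576.7  22.5 132.5] yawY 15.86 tilt [ 0.06 -0.  ] F [-7.4  0.  23.6] w 13.8 g 30.0
```

View pics/p7.png

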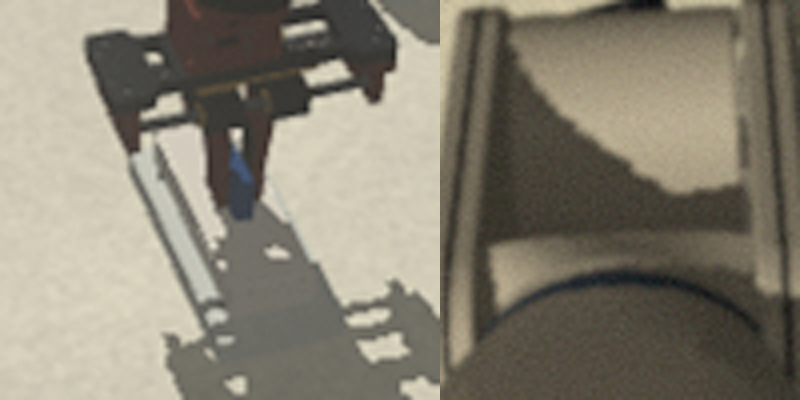

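The side view (left half) shows the cover lying flat on the deck, its base level with the carrier along the edge at (180,240), and the handle still gripped at (240,185). The height drop (112.6 + 20 = 132.6) and the stiff contact force agree. Handing in.

```bash
python3 -c "
from workcell import close_job
print(close_job())"
```

```text
the job is handed in; nothing more can be done
None
```

The orange dish stands released in its nest, and the cover is on the pin and held pressed flush on the deck at about 24 N; the job was handed in at 15.8 s.

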